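Clear the open laptop and hold the pen tester on the marked pad

ROBOT

A 6-joint arm with a two-finger parallel gripper is mounted at the origin on the work surface. World frame = base frame: x ahead of the robot, y to its left, z up, the work surface at z = 0. Lengths are in m, angles in rad, forces in N, time in s.
With the tool pointing down it reaches from about 0.225 to 0.875 m from the base axis. Payload 3.4 kg.
Tool frame: the origin (TCP) lies between the finger pads; the fingertips stand 19 mm ahead of it and the grasp point (between the pads) is the TCP; z points along the fingers, y is the line along which they close (so a half turn about z gives the same grasp; the last joint's range is limited). The gripper opens to 85 mm and grips with 20 to 120 N. Pads are 22 mm wide; open, the fingers measure 114 mm over their backs; the gripper's body (76 mm by 85 mm) begins 54 mm behind the grasp point. The pads swing forward as they close: fully open they stand 13 mm farther back than shut.
Start: joints at [-0.121, 0.276, 1.505, -0, 1.361, -0.121], TCP at [0.575, -0, 0.21] pointing down, gripper open.
Joint ranges: [-2.89, 2.89], [-0.75, 2.08], [0.22, 2.7], [-1.18, 4.32], [0.11, 2.71], [-2.7, 2.7]. Speed limits (rad/s): [2.57, 2.57, 3.14, 3.14, 3.14, 3.14].

INTERFACE

Orientations are given as a unit quaternion [w, x, y, z].
In Python, from rig import get_state, imaging, ticket gives the robot as it stands. The module is installed in compiled form; this text tells all that it offers.
- The arm moves only by the shell command python3 -m inch 'ROWS' [FORCE]. ROWS is JSON, a list of rows, each an object with "claw": the opening, from -1 (shut) to 1 (fully open); "travel": the shift along the world's x, y, z in units of 200 mm (1.0 is 200 mm), a list of three; "turn": the turn about the world's z in units of 180 degrees (1.0 is 180 degrees). A call has 1 to 5 rows; each row is the pose to reach, as a shift and turn from the pose commanded when the call began, turning the shorter way round; what a row does not reach only later rows make up. A row lasts 1/10 s, in which the tool goes at most 50 mm and 8.59 degrees, less where a joint would pass 70% of its speed; a pose out of reach is approached as far as the arm can. A call with a number of a shift or a turn outside -1 to 1 is refused whole. A call with a gripper value outside its range is refused whole. The fingers move at their own pace and stop on an object; FORCE is the grip in N (left out, the last holds). Time passes only in rows, so rows that repeat a pose let the fingers close. It gives the time, the measured TCP pose, the force, the opening and the grip force at its end, in the units of the state.
- get_state(): the state, without advancing time (a new reading comes with each control period).
- imaging.get_image(name): name is "scene" or "side" or "wrist"; returns the picture (420x560x3 uint8, red, green, blue); there is no depth.
- imaging.camera_params(name): a dict with "camera_matrix" (3x3 intrinsics, pixels), "cam_to_world" (4x4, takes a point from camera to world coordinates); the wrist camera has in their place "T_tool_cam" (4x4, takes a point from camera to tool coordinates, whose origin is the TCP and whose axes are the flange's). Camera axes: x right, y down, z forward; pixel columns grow to the right and rows downward; lengths in m; the calibration is good to about 2 mm. A picture is of the moment at which its call begins: read the wrist's pose just before it. camera_params takes no time and is no camera call.
- ticket.sign_off(): hands the job in; it is judged then, once.
The state is a dict: "clock": time; "qpos": joint angles; "qd": joint speeds; "effort": joint torques, N m; "position": TCP position; "ee_rot": TCP orientation; "contact_force": force on the tool from outside, world axes, zero at the start; "moment": the same for the moment, N m; "width": finger opening in m; "gripper_force": force on a finger pad.
Only numpy, scipy, OpenCV 4.12 (cv2) and the standard library are available. Lean on these libraries where they do the work, as an engineer would, in place of code of your own. Each camera call takes 0.05 s, during which the arm holds its last target. There are 200 camera calls.

TASK

Clear the two scraps, the dark foam offcut and the crumpled paper ball, off the opened laptop into the blue scrap bin. Then take the orange pen tester out of its stand and hold it upright with its tip on the gold pad that the red arrow points to, pressing lightly so that the sprung tip is pushed in about half-way, and finish while still holding it there. Go gently on the laptop and leave everything else on the bench where it is.

Things in the scene. Friction and masses are not known exactly. Their poses are not given: they have to be found in the camera images.
- laptop: silver laptop lying upside down, bottom cover off, fixed, 220 (x) x 320 (y) mm, with a 4 wide rim 15 high. Origin: centre of its underside, z up. Green main board at x -22 to +98, its top face 9 above the bench; a flat row along x +20 (y -130 to +110) carries three gold pads 90 apart. Battery (top 12) at x below -30; fan, heat pipe and memory (top 14 at most) beyond x +57.
- mark: the marked gold pad: flat, 12 mm across with a thin white border, level with the board's face (9 above the bench). Origin: pad centre, z up. A flat red arrow sticker, 31 long, 19 wide, lies on its own -x side, its point 9 from the pad centre, and points along +x at the pad. The two like pads with no arrow are not wanted. The foam offcut lies partly over this pad at the start.
- foam: dark grey offcut of stiff packing foam, a block 26 (x) x 40 (y) x 24 mm high, 8 to 18 g, loose on the board. Origin: centre of its underside, z up.
- ball: crumpled paper ball, about 30 x 30 x 28 mm high with flattened sides (grip across its x or y), 7 to 14 g, does not roll, loose on the board over one of the other pads. Origin: centre of its underside, z up.
- bin: blue plastic scrap bin, fixed, outside 150 (x) x 130 (y) mm, walls and floor 4 thick; rear (+x) wall and the rear three quarters of the side walls 60 high, front (-x) wall 42 high. Origin: centre of its underside, z up. It stands on one side of the laptop, the pen's stand on the other; which side is random.
- holder: pen stand, fixed: black base 110 (x) x 80 (y) x 12 mm high with a dark steel square tube on it (26 outside, 16 inside, 44 long) that leans 20 degrees from vertical, its top towards -x. Origin: centre of the underside, z up. The middle of the tube's mouth is at (10, 0, 78).
- pen: orange pen tester, 150 mm long, 50 to 80 g, loose. Origin: free end of the sprung tip; z from tip to butt. Along z: gold pin to 12, nose to 18, black barrel to 58 (14 thick), finger guard 58 to 62 (28 square), orange handle 62 to 150, 20 (x) x 18 (y). Its guard sits on the stand's tube mouth, z leaning with the tube (2 or 3 degrees of play), y as the stand's; pull 60 along z to free.
- tip (a joint): how far the sprung tip is pushed into the pen, in m: 0 free, 0.008 fully in. The spring takes about 1 N to start, 2.5 N half-way (0.004) and 4 N fully in; after that the pen is solid.
- tip_point (a point): the very end of the pen's sprung tip (moves in with it)
- dish: steel dish 90 mm across, 28 high, loose, to be left alone. Origin: centre of the underside
- tape: amber roll of tape 76 mm across, 19 high, lying flat, loose, to be left alone. Origin: centre of the underside
- driver: red screwdriver 170 mm long, lying, loose, to be left alone. Origin: on the underside
- drive: aluminium disk drive 70 x 100 x 9, lying, loose, to be left alone. Origin: centre of the underside
- memory: green memory card 30 x 68 x 4 on the cyan tray, loose, to be left alone. Origin: centre of the underside
- bottle: white bottle 38 mm across, 85 high, standing, loose, to be left alone. Origin: centre of the underside

How it is judged:
By the outcome, as a careful person would: the job done as asked, in the order asked, and still so for the second after the job is handed in, while the arm keeps its last pose, push and grip.
It also fails if it takes over 67 s, if anything falls off the work surface, if the arm or the gripper's body presses on something with over 40 N, if the wrist force passes 120 N, or if a joint passes its speed limit or range.

## Working session

There is one attempt and no reset: what is moved stays moved. The work goes in short steps, Python scripts to look and compute and a shell command to move; the robot and the scene stay as the last step left them, time stands still between calls to the robot, and variables do not carry over. Pictures are saved under pics/ and viewed, at most 10 in all, crops included, and the job is handed in when it is done.

```bash
mkdir -p pics; ls; python3 - <<'E'
from rig import get_state, imaging
import cv2, numpy as np
np.set_printoptions(precision=4,suppress=True)
for n in("scene","side"):
    im=imaging.get_image(n); cv2.imwrite(f"pics/{n}0.png",im[...,::-1]); p=imaging.camera_params(n); print(n,p)
print(imaging.camera_params("wrist")); s=get_state(); print(s)
E
```

```text
pics
scene {'camera_matrix': array([[480.6471,   0.    , 279.5988],
       [  0.    , 480.6471, 213.6006],
       [  0.    ,   0.    ,   1.    ]]), 'cam_to_world': array([[ 0.8005,  0.4199, -0.4276,  1.0774],
       [ 0.5993, -0.5498,  0.5819, -0.7278],
       [ 0.0092, -0.7221, -0.6918,  0.9196],
       [ 0.    ,  0.    ,  0.    ,  1.    ]])}
side {'camera_matrix': array([[441.9373,   0.    , 276.6389],
       [  0.    , 441.9373, 213.7362],
       [  0.    ,   0.    ,   1.    ]]), 'cam_to_world': array([[ 0.8232, -0.4066,  0.3962,  0.1364],
       [-0.5677, -0.586 ,  0.5782, -0.6139],
       [-0.003 , -0.7009, -0.7133,  0.8268],
       [ 0.    ,  0.    ,  0.    ,  1.    ]])}
{'camera_matrix': array([[348.8757,   0.    , 277.1917],
       [  0.    , 348.8757, 208.0738],
       [  0.    ,   0.    ,   1.    ]]), 'T_tool_cam': array([[ 0.0002, -0.9654, -0.2606,  0.0653],
       [ 1.    ,  0.0003, -0.0003,  0.0007],
       [ 0.0004, -0.2606,  0.9654, -0.1624],
       [ 0.    ,  0.    ,  0.    ,  1.    ]])}
{'clock': 0.1, 'qpos': array([-0.121 ,  0.2765,  1.506 , -0.    ,  1.3607, -0.121 ]), 'qd': array([-0.0016, -0.0011, -0.0029,  0.001 ,  0.0006,  0.0008]), 'effort': array([  0.0016, -41.7698, -24.6405,  -0.0002,   0.0058,   0.    ]), 'position': array([0.5745, 0.    , 0.2096]), 'ee_rot': array([-0.0006,  0.7071,  0.7071, -0.0005]), 'contact_force': array([-0.0217, -0.4598,  0.0365]), 'moment': array([-0.0711, -0.0056, -0.0279]), 'gripper_force': 0.0, 'width': 0.08526677505763874}
```

View pics/scene0.png

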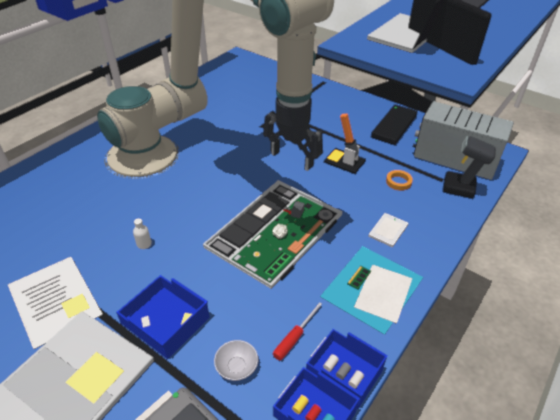

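View pics/side0.png

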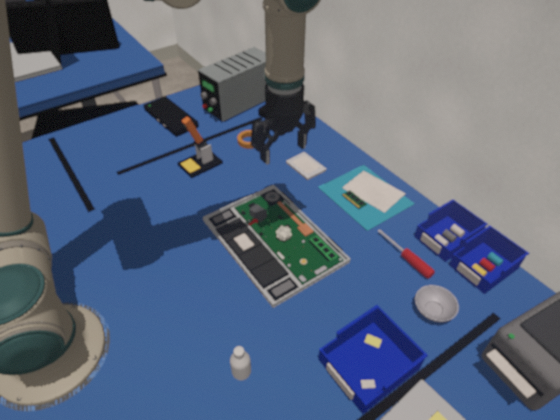

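The scene view shows the laptop around (275,232), with the foam at (297,208) and the paper ball at (280,230). The bin is at (165,315) and the pen in its stand at (347,145). The side view agrees: foam (259,213), ball (284,233), bin (372,350), stand (200,160).

```bash
cat > h.py <<'E'
import numpy as np, cv2
from rig import get_state, imaging
from scipy.spatial.transform import Rotation as R
np.set_printoptions(precision=4,suppress=True)
def pose(n):
    p=imaging.camera_params(n)
    if n!="wrist": return p["camera_matrix"],p["cam_to_world"]
    s=get_state(); T=np.eye(4); q=s["ee_rot"]; T[:3,:3]=R.from_quat([q[1],q[2],q[3],q[0]]).as_matrix(); T[:3,3]=s["position"]
    return p["camera_matrix"],T@p["T_tool_cam"]
def ray(KT,uv):
    K,T=KT; d=T[:3,:3]@np.linalg.solve(K,[*uv,1.]); return T[:3,3],d/np.linalg.norm(d)
def plane(KT,uv,z):
    c,d=ray(KT,uv); return c+d*(z-c[2])/d[2]
def proj(KT,P):
    K,T=KT; p=K@(T[:3,:3].T@(np.asarray(P)-T[:3,3])); return p[:2]/p[2]
def tri(a,ua,b,ub):
    c1,d1=ray(a,ua); c2,d2=ray(b,ub); t=np.linalg.lstsq(np.stack([d1,-d2],1),c2-c1,rcond=None)[0]
    p,q=c1+t[0]*d1,c2+t[1]*d2; return (p+q)/2,np.linalg.norm(p-q)
def shot(n,name):
    KT=pose(n); im=imaging.get_image(n)[...,::-1].copy(); cv2.imwrite(f"pics/{name}.png",im); return KT,im
E
python3 - <<'E'
from h import *
A,B=pose("scene"),pose("side")
for n,a,b in [("foam",(297,208),(259,213)),("ball",(280,230),(284,233)),("bin",(165,315),(372,350)),("pen butt",(346,115),(186,120)),("tube",(351,152),(204,152))]:
    print(n,*tri(A,a,B,b))
print("laptop",[plane(A,p,.015) for p in [(206,243),(273,182),(341,214),(271,283)]])
print(plane(B,(200,162),.012))
W,im=shot("wrist","w0"); print(W[1][:3,3],proj(W,[.6,-.1,.01]))
E
```

```text
foam [0.5485 0.0694 0.0228] 0.005530383558900593
ball [ 0.5611 -0.0242  0.0224] 0.0035915376012396086
bin [ 0.5196 -0.3831  0.0298] 0.009524704792348846
pen butt [0.5105 0.3642 0.1555] 0.003761535867603359
tube [0.5451 0.3579 0.0388] 0.008039963159774748
laptop [array([ 0.4338, -0.1678,  0.015 ]), array([0.4229, 0.1282, 0.015 ]), array([0.652 , 0.1333, 0.015 ]), array([ 0.6441, -0.1691,  0.015 ])]
[0.5253 0.3489 0.012 ]
[0.5754 0.0653 0.3721] [299.6458 266.0783]
```

View pics/w0.png

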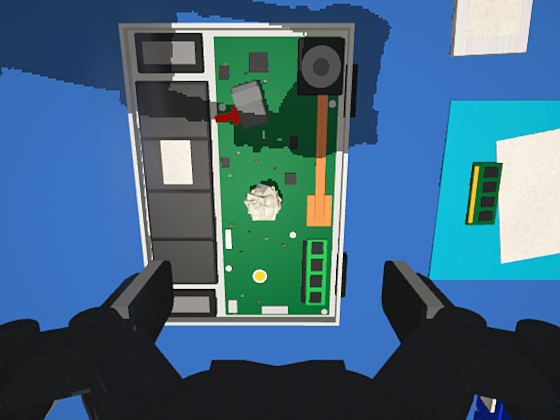

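The wrist view looks down on the laptop: foam at about (250,103), ball at (263,202), red arrow at (227,117) and the free gold pad at (260,276). The fingers close along world x, and the pen leans along world -x.

```bash
python3 - <<'E'
from h import *
W=pose("wrist"); im=cv2.imread("pics/w0.png"); hsv=cv2.cvtColor(im,cv2.COLOR_BGR2HSV); H,S,V=cv2.split(hsv)
def big(m,box):
    z=np.zeros_like(m,np.uint8); x0,y0,x1,y1=box; z[y0:y1,x0:x1]=m[y0:y1,x0:x1]
    c=max(cv2.findContours(z,0,1)[0],key=cv2.contourArea); return c
lap=[(130,28),(350,28)]
c=big(((S<60)&(V>90)).astype(np.uint8),(222,75,280,130)); r=cv2.minAreaRect(c); bx=cv2.boxPoints(r)
print("foam top px",r); P=np.array([plane(W,p,.033) for p in bx]); print(P,P.mean(0),np.linalg.norm(P[0]-P[1]),np.linalg.norm(P[1]-P[2]))
c=big(((S<60)&(V>100)).astype(np.uint8),(240,175,292,230)); r=cv2.minAreaRect(c); print("ball",r,plane(W,r[0],.023))
c=big((((H<8)|(H>172))&(S>150)&(V>70)).astype(np.uint8),(205,95,250,135)); print("arrow",cv2.boundingRect(c),[plane(W,p,.009)[:2] for p in c[:,0][[c[:,0,0].argmin(),c[:,0,0].argmax()]]], cv2.minAreaRect(c))
c=big(((abs(H.astype(int)-25)<8)&(S>90)&(V>150)).astype(np.uint8),(245,260,275,292)); print("pad",cv2.minEnclosingCircle(c),plane(W,cv2.minEnclosingCircle(c)[0],.009))
k=cv2.resize(im[60:240,200:360],None,fx=4,fy=3.33,interpolation=2)
cv2.imwrite("pics/crop.png",cv2.resize(im[70:130,205:285],None,fx=8,fy=8,interpolation=2))
print([plane(W,p,.015)[:2] for p in [(121,24),(354,24),(339,324),(153,324)]])
# stand base black & bin in scene
E
```

```text
foam top px ((247.93397521972656, 100.51886749267578), (34.75221633911133, 28.15891456604004), 74.05460357666016)
[[0.531  0.0887 0.033 ]
 [0.5561 0.0954 0.033 ]
 [0.5646 0.0658 0.033 ]
 [0.539  0.0588 0.033 ]] [0.5477 0.0772 0.033 ] 0.025934803202692945 0.030745820358639927
ball ((262.53729248046875, 201.2085418701172), (36.738624572753906, 37.106536865234375), 86.98721313476562) [ 0.5597 -0.0216  0.023 ]
arrow (215, 106, 25, 20) [array([0.5122, 0.0633]), array([0.5362, 0.0584])] ((228.0565643310547, 118.99614715576172), (18.404830932617188, 23.829946517944336), 59.534454345703125)
pad ((259.32977294921875, 275.96807861328125), 4.782960891723633) [ 0.5545 -0.1127  0.009 ]
[array([0.4297, 0.1459]), array([0.6461, 0.1459]), array([ 0.6468, -0.1708]), array([ 0.4301, -0.1711])]
```

View pics/crop.png

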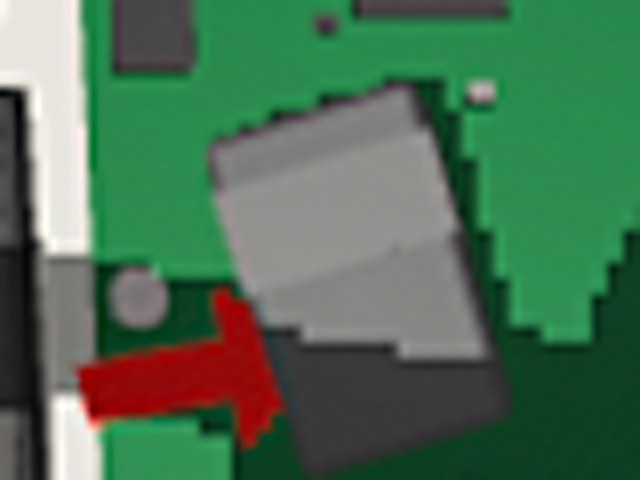

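The crop shows the whole foam top; adding the 205,70 offset, its full-image corners are (231.5,87.5), (256.3,80.3), (268.8,120.6) and (244.4,128.8). That makes it 26x41 mm, yawed about +17°. The arrow base is at (216.5,119.6), and the arrow points along +x, tilted slightly to +y. Next I'll grip the foam.

```bash
python3 -m inch '[{"claw":1,"travel":[-0.12,0.36,-0.45],"turn":0.095},{"claw":1,"travel":[-0.12,0.36,-0.45],"turn":0.095},{"claw":1,"travel":[-0.12,0.36,-0.45],"turn":0.095},{"claw":1,"travel":[-0.12,0.36,-0.45],"turn":0.095}]' 20
python3 - <<'E'
from h import *
W,im=shot("wrist","w1")
print(get_state()["position"])
hsv=cv2.cvtColor(im,cv2.COLOR_BGR2HSV); H,S,V=cv2.split(hsv)
m=((S<70)&(V>40)&(V<190)).astype(np.uint8)
for P in [(.55,.0735,.033)]: print(proj(W,P))
E
```

```text
clock: 0.55
position: [0.5479, 0.0734, 0.1177]
ee_rot: [-0.003, 0.593, 0.805, -0.002]
contact_force: [-0.7, -0.8, 0.3]
width: 0.0856
gripper_force: 0.0
[0.5502 0.0724 0.1195]
[280.1788 206.952 ]
```

View pics/w1.png

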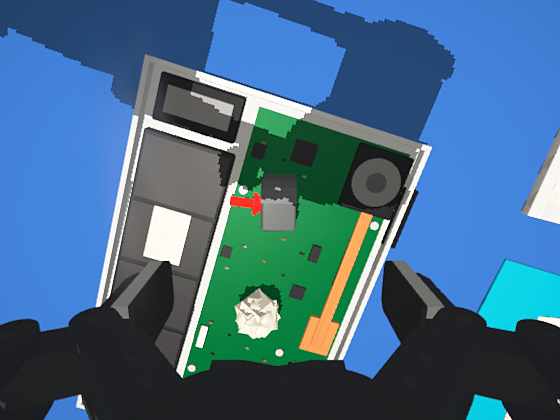

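The foam now sits square to the fingers at about (280,203), close to the predicted (280,207). I'll descend and grip it.

```bash
python3 -m inch '[{"claw":1,"travel":[0,0.005,-0.22],"turn":0},{"claw":1,"travel":[0,0.005,-0.36],"turn":0},{"claw":1,"travel":[0,0.005,-0.43],"turn":0},{"claw":1,"travel":[0,0.005,-0.43],"turn":0}]' 20
python3 -m inch '[{"claw":-0.5,"travel":[0,0,0],"turn":0},{"claw":-0.5,"travel":[0,0,0],"turn":0},{"claw":-0.5,"travel":[0,0,0],"turn":0},{"claw":-0.5,"travel":[0,0,0],"turn":0},{"claw":-0.5,"travel":[0,0,0],"turn":0}]' 20
python3 -m inch '[{"claw":-0.6,"travel":[0,0,0],"turn":0},{"claw":-0.6,"travel":[0,0,0],"turn":0}]' 20
python3 - <<'E'
from h import *
A,im=shot("scene","s1"); hsv=cv2.cvtColor(im,cv2.COLOR_BGR2HSV); H,S,V=cv2.split(hsv)
m=((H>112)&(H<128)&(S>180)).astype(np.uint8); m[:260]=0;m[:,:110]=0;m[:,220:]=0
c=max(cv2.findContours(m,0,1)[0],key=cv2.contourArea); h=cv2.convexHull(c); a=cv2.approxPolyDP(h,4,True)[:,0]; print(cv2.contourArea(c))
for p in a: print(p,plane(A,p,.06)[:2],plane(A,p,0)[:2])
E
```

```text
clock: 1.0
position: [0.5511, 0.0719, 0.0337]
ee_rot: [-0.0, 0.595, 0.804, -0.001]
contact_force: [0.4, -0.6, 0.1]
width: 0.0858
gripper_force: 0.0
clock: 1.5
position: [0.5514, 0.073, 0.035]
ee_rot: [0.0, 0.594, 0.804, 0.0]
contact_force: [-0.3, 0.2, 0.9]
width: 0.0212
gripper_force: 0.0
clock: 1.7
position: [0.551, 0.073, 0.0345]
ee_rot: [0.0, 0.594, 0.804, 0.0]
contact_force: [-0.6, 0.7, -0.5]
width: 0.0172
gripper_force: 0.0
4313.5
[159 276] [ 0.4511 -0.3349] [ 0.4074 -0.3075]
[174 279] [ 0.4844 -0.3204] [ 0.443 -0.292]
[204 299] [ 0.5762 -0.3198] [ 0.5412 -0.2913]
[208 313] [ 0.608  -0.3412] [ 0.5752 -0.3142]
[168 357] [ 0.6158 -0.4644] [ 0.5836 -0.446 ]
[121 323] [ 0.4809 -0.4687] [ 0.4392 -0.4506]
[117 313] [ 0.4546 -0.4575] [ 0.4111 -0.4387]
```

```bash
python3 -m inch '[{"claw":-0.6,"travel":[0,0,0.25],"turn":0},{"claw":1,"travel":[0,0,0.4],"turn":0},{"claw":1,"travel":[0,0,0.4],"turn":0},{"claw":1,"travel":[0,0,0.4],"turn":0}]' 20; python3 - <<'E'
from h import *
W,im=shot("wrist","w2"); print(get_state()["position"]); S=pose("side")
A,ia=shot("side","d2"); cv2.imwrite("pics/w2c.png",np.hstack([im[:,80:480],cv2.resize(ia[180:310,190:350],(400,420))]))
E
```

```text
clock: 2.15
position: [0.5512, 0.073, 0.115]
ee_rot: [0.001, 0.594, 0.804, 0.0]
contact_force: [-0.7, -0.1, -0.1]
width: 0.06
gripper_force: 0.0
[0.5503 0.073  0.1139]
```

View pics/w2c.png

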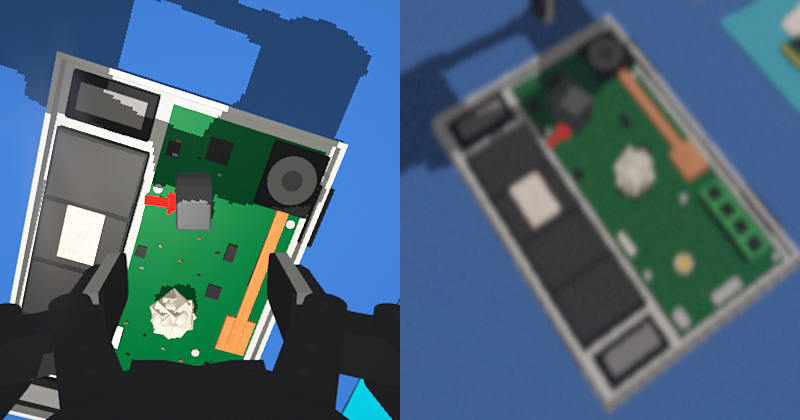

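The foam hasn't moved, so the closing fingers never touched it. I'll check the fingertip height in the picture taken while the gripper was down and closed.

```bash
python3 - <<'E'
from h import *
A,B=pose("scene"),pose("side")
a=cv2.imread("pics/s1.png"); b=cv2.imread("pics/d2.png")
def mark(im,KT,P,f=4,w=(100,75)):
    u=proj(KT,P); x0,y0=int(u[0]-w[0]/2),int(u[1]-w[1]/2); x0=max(x0,0);y0=max(y0,0)
    c=cv2.resize(im[y0:y0+w[1],x0:x0+w[0]],None,fx=f,fy=f,interpolation=2)
    for k,col in ((0,(0,255,255)),(-.019,(255,0,255))):
        v=(proj(KT,np.add(P,[0,0,k]))-[x0,y0])*f; cv2.drawMarker(c,tuple(int(t) for t in v),col,0,10,1)
    return c
cv2.imwrite("pics/m1.png",np.hstack([mark(a,A,[.551,.073,.0345],4,(100,140)),mark(b,B,[.5503,.073,.1139],4,(100,140))]))
E
```

```text
(no output)
```

View pics/m1.png

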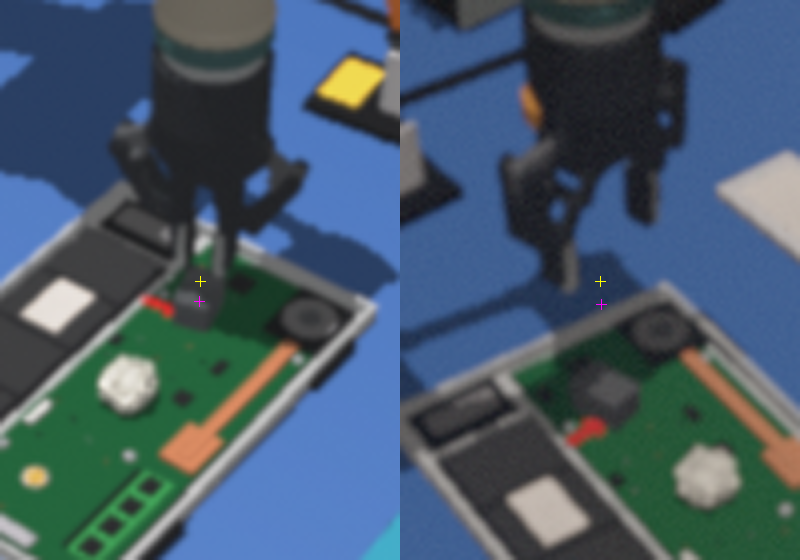

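In the left (scene) crop the closed fingertips end at about (205,262). They should be at the magenta mark (200,300), so they are about 35–40 mm higher than the nominal TCP implies. The wrist view gives the same figure: open tips at row 262, ±108 px, which puts them near tool z -34 mm. I'll lower in steps and measure with a close-and-difference pair.

```bash
python3 -m inch '[{"claw":1,"travel":[0,0,-0.2],"turn":0},{"claw":1,"travel":[0,0,-0.4],"turn":0},{"claw":1,"travel":[0,0,-0.5],"turn":0},{"claw":1,"travel":[0,0,-0.545],"turn":0},{"claw":1,"travel":[0,0,-0.545],"turn":0}]' 20
python3 - <<'E'
from h import *
shot("scene","a1");shot("side","b1");print(get_state()["position"])
E
python3 -m inch '[{"claw":-0.5,"travel":[0,0,0],"turn":0},{"claw":-0.5,"travel":[0,0,0],"turn":0},{"claw":-0.5,"travel":[0,0,0],"turn":0},{"claw":-0.5,"travel":[0,0,0],"turn":0},{"claw":-0.5,"travel":[0,0,0],"turn":0}]' 20
python3 - <<'E'
from h import *
out=[]
for n,f in (("scene","a"),("side","b")):
    KT,im=shot(n,f+"2"); o=cv2.imread(f"pics/{f}1.png")
    d=(cv2.absdiff(im,o).max(2)>40).astype(np.uint8); ys,xs=np.nonzero(d); print(n,[(int(xs[ys==y].min()),int(xs[ys==y].max()),int(y)) for y in sorted(set(ys))[-8:]])
    for z in (-.019,0,.02,.04): print(z,proj(KT,[.551,.073,.0048+z]))
E
```

```text
clock: 2.75
position: [0.5493, 0.073, 0.0033]
ee_rot: [-0.002, 0.594, 0.804, -0.001]
contact_force: [-0.6, -0.0, -0.1]
width: 0.0855
gripper_force: 0.0
[0.5516 0.073  0.0057]
clock: 3.35
position: [0.5514, 0.073, 0.0061]
ee_rot: [0.0, 0.594, 0.804, 0.0]
contact_force: [-1.1, -1.0, 4.2]
width: 0.0254
gripper_force: 21.6
scene [(291, 315, 206), (291, 315, 207), (304, 314, 208), (303, 314, 209), (282, 314, 210), (283, 314, 211), (290, 291, 212), (291, 291, 213)]
-0.019 [297.5597 218.2464]
0 [297.8016 213.3118]
0.02 [298.0615 208.0104]
0.04 [298.327  202.5959]
side [(248, 249, 211), (248, 250, 212), (248, 249, 213), (248, 250, 214), (248, 250, 215), (248, 250, 216), (248, 250, 217), (248, 250, 218)]
-0.019 [259.0795 220.7173]
0 [258.8505 215.6718]
0.02 [258.6035 210.2304]
0.04 [258.3503 204.6503]
```

The foam is held: width 25.4 mm, grip 21.6 N. I'll lift it and carry it to the bin.

```bash
python3 -m inch '[{"claw":-0.5,"travel":[0,0,0.2],"turn":0},{"claw":-0.5,"travel":[0,0,0.45],"turn":0},{"claw":-0.5,"travel":[0,-0.25,0.5],"turn":-0.04},{"claw":-0.5,"travel":[0,-0.5,0.5],"turn":-0.095},{"claw":-0.5,"travel":[0,-0.75,0.5],"turn":-0.095}]' 20
python3 -m inch '[{"claw":-0.5,"travel":[0,-0.25,0],"turn":0},{"claw":-0.5,"travel":[-0.04,-0.5,0],"turn":0},{"claw":-0.5,"travel":[-0.08,-0.75,0],"turn":0},{"claw":-0.5,"travel":[-0.08,-1.0,0],"turn":0},{"claw":-0.5,"travel":[-0.08,-1.0,0],"turn":0}]' 20
python3 - <<'E'
from h import *
s=get_state();print(s["position"])
W,im=shot("wrist","w3"); H,S,V=cv2.split(cv2.cvtColor(im,cv2.COLOR_BGR2HSV))
m=((H>112)&(H<128)&(S>180)).astype(np.uint8)
c=max(cv2.findContours(m,0,1)[0],key=cv2.contourArea); h=cv2.convexHull(c); a=cv2.approxPolyDP(h,6,True)[:,0]; print(cv2.contourArea(c))
for p in a: print(p,plane(W,p,.06)[:2],plane(W,p,0)[:2])
E
```

```text
clock: 3.95
position: [0.5513, -0.0772, 0.1063]
ee_rot: [0.001, 0.708, 0.707, 0.001]
contact_force: [0.3, 0.4, 0.3]
width: 0.0252
gripper_force: 21.2
clock: 4.45
position: [0.5351, -0.283, 0.1051]
ee_rot: [0.002, 0.709, 0.705, -0.001]
contact_force: [0.0, -0.1, 0.3]
width: 0.0251
gripper_force: 21.2
[ 0.5351 -0.283   0.1051]
3906.0
[307 301] [ 0.5553 -0.3381] [ 0.5609 -0.3731]
[321 359] [ 0.5659 -0.3835] [ 0.5746 -0.4317]
[233 359] [ 0.5044 -0.3831] [ 0.4952 -0.4312]
[247 301] [ 0.5154 -0.3378] [ 0.5095 -0.3728]
```

View pics/w3.png

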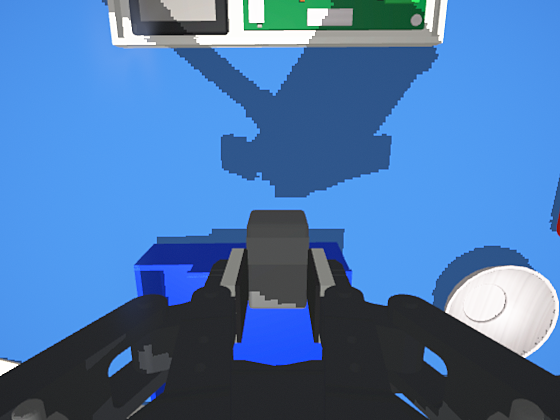

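The wrist view shows the foam held at (277,260). The bin's +y outer wall has its foot at row ~243 and its top edge at row ~265, from about (135,265) to (352,265).

```bash
python3 - <<'E'
from h import *
W=pose("wrist")
print(plane(W,(135,265),.06),plane(W,(352,265),.06),plane(W,(160,243),0),plane(W,(345,243),0))
E
python3 -m inch '[{"claw":-0.5,"travel":[0,-0.25,0],"turn":0},{"claw":-0.5,"travel":[0,-0.5,0],"turn":0},{"claw":-0.5,"travel":[0,-0.54,-0.1],"turn":0},{"claw":-0.5,"travel":[0,-0.54,-0.15],"turn":0},{"claw":-0.5,"travel":[0,-0.54,-0.15],"turn":0}]' 20
```

```text
[ 0.4437 -0.3078  0.06  ] [ 0.5834 -0.3084  0.06  ] [ 0.4396 -0.3156  0.    ] [ 0.5905 -0.3163  0.    ]
clock: 5.0
position: [0.5336, -0.3809, 0.0729]
ee_rot: [-0.003, 0.707, 0.707, 0.0]
contact_force: [-0.5, 0.2, -0.5]
width: 0.0252
gripper_force: 21.2
```

```bash
python3 -m inch '[{"claw":-0.5,"travel":[-0.09,0.06,-0.1],"turn":0},{"claw":-0.5,"travel":[-0.09,0.06,-0.15],"turn":0},{"claw":0,"travel":[-0.09,0.06,-0.15],"turn":0},{"claw":0,"travel":[-0.09,0.06,-0.15],"turn":0},{"claw":0,"travel":[-0.09,0.06,-0.15],"turn":0}]' 20
python3 -m inch '[{"claw":0,"travel":[0,0,0.15],"turn":0},{"claw":0.3,"travel":[0,0,0.35],"turn":0},{"claw":1,"travel":[0.06,0.25,0.4],"turn":0},{"claw":1,"travel":[0.12,0.5,0.4],"turn":0},{"claw":1,"travel":[0.18,0.75,0.4],"turn":0}]' 20
python3 -m inch '[{"claw":1,"travel":[0.02,0.25,0],"turn":0},{"claw":1,"travel":[0.04,0.5,0],"turn":0},{"claw":1,"travel":[0.04,0.75,0],"turn":0},{"claw":1,"travel":[0.04,0.9,0],"turn":0},{"claw":1,"travel":[0.04,0.9,0],"turn":0}]' 20
python3 - <<'E'
from h import *
s=get_state();print(s["position"])
W,im=shot("wrist","w4"); H,S,V=cv2.split(cv2.cvtColor(im,cv2.COLOR_BGR2HSV))
def cs(m):
    for c in sorted(cv2.findContours(m.astype(np.uint8),0,1)[0],key=cv2.contourArea)[::-1][:3]:
        r=cv2.minAreaRect(c); yield r,plane(W,r[0],.009),plane(W,r[0],.023)
print("ball pred",proj(W,[.5597,-.0216,.023]))
print("pale");[print(*x) for x in cs((S<60)&(V>120)&(np.indices(S.shape)[1]>215)&(np.indices(S.shape)[1]<330)&(np.indices(S.shape)[0]<280))]
print("red");[print(*x) for x in cs(((H<8)|(H>172))&(S>150)&(V>70))]
print("gold");[print(*x) for x in cs((abs(H.astype(int)-25)<8)&(S>60)&(V>130))]
cv2.imwrite("pics/w4.png",im)
E
```

```text
clock: 5.5
position: [0.5185, -0.3727, 0.0466]
ee_rot: [0.001, 0.707, 0.707, 0.0]
contact_force: [1.0, -0.1, -0.3]
width: 0.0425
gripper_force: 0.0
clock: 6.0
position: [0.5534, -0.2266, 0.1273]
ee_rot: [0.002, 0.708, 0.706, 0.001]
contact_force: [0.1, -0.6, 0.3]
width: 0.0852
gripper_force: 0.0
clock: 6.5
position: [0.5603, -0.043, 0.1265]
ee_rot: [0.0, 0.705, 0.709, 0.001]
contact_force: [0.5, -0.0, 0.1]
width: 0.0855
gripper_force: 0.0
[ 0.5603 -0.043   0.1265]
ball pred [275.5975 173.1289]
pale
((275.5, 174.0), (48.0, 49.0), 90.0) [ 0.5596 -0.0246  0.009 ] [ 0.5596 -0.0223  0.023 ]
((219.0, 190.0), (6.0, 178.0), 0.0) [ 0.5133 -0.0381  0.009 ] [ 0.5157 -0.035   0.023 ]
((265.0, 51.5), (23.0, 22.0), 90.0) [0.5515 0.067  0.009 ] [0.5519 0.0648 0.023 ]
red
((487.8480224609375, 409.33599853515625), (30.947185516357422, 25.043964385986328), 10.30484676361084) [ 0.7695 -0.2574  0.009 ] [ 0.759  -0.2434  0.023 ]
((232.06356811523438, 55.086708068847656), (39.3828125, 25.393552780151367), 8.746162414550781) [0.527  0.0644 0.009 ] [0.5286 0.0623 0.023 ]
gold
((552.397216796875, 166.251953125), (5.8079633712768555, 77.63310241699219), 10.22216796875) [ 0.7828 -0.0173  0.009 ] [ 0.7716 -0.0153  0.023 ]
((265.0, 51.0), (16.0, 14.0), 90.0) [0.5515 0.0674 0.009 ] [0.5519 0.0651 0.023 ]
((269.5, 273.5), (11.0, 13.0), 90.0) [ 0.5547 -0.1125  0.009 ] [ 0.5549 -0.1058  0.023 ]
```

View pics/w4.png

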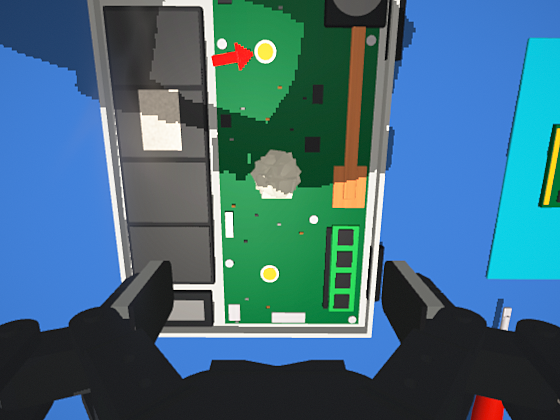

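The wrist view shows the marked pad uncovered at (265,51), with the arrow pointing at it. It lies at world (0.5515, 0.067), 180 mm from the far pad, as it should. The ball is at (275,174), so I'll grip that next.

```bash
python3 -m inch '[{"claw":1,"travel":[0,0.105,-0.2],"turn":0},{"claw":1,"travel":[0,0.105,-0.4],"turn":0},{"claw":1,"travel":[0,0.105,-0.55],"turn":0},{"claw":1,"travel":[0,0.105,-0.61],"turn":0},{"claw":1,"travel":[0,0.105,-0.61],"turn":0}]' 20
python3 -m inch '[{"claw":-0.5,"travel":[0,0,0],"turn":0},{"claw":-0.5,"travel":[0,0,0],"turn":0},{"claw":-0.5,"travel":[0,0,0],"turn":0},{"claw":-0.5,"travel":[0,0,0],"turn":0},{"claw":-0.5,"travel":[0,0,0],"turn":0}]' 20
python3 -m inch '[{"claw":-0.5,"travel":[0,0,0],"turn":0},{"claw":-0.5,"travel":[0,0,0.2],"turn":0},{"claw":-0.5,"travel":[0,0,0.4],"turn":0},{"claw":-0.5,"travel":[0,0,0.5],"turn":0},{"claw":-0.5,"travel":[0,0,0.5],"turn":0}]' 20
```

```text
clock: 7.05
position: [0.5593, -0.0271, 0.0022]
ee_rot: [-0.001, 0.708, 0.707, -0.001]
contact_force: [-0.7, -0.4, 0.0]
width: 0.0851
gripper_force: 0.0
clock: 7.55
position: [0.5607, -0.0263, 0.0048]
ee_rot: [0.001, 0.707, 0.707, 0.001]
contact_force: [-0.9, 0.1, 6.8]
width: 0.0307
gripper_force: 19.1
clock: 8.05
position: [0.5625, -0.0264, 0.1072]
ee_rot: [0.003, 0.707, 0.707, 0.002]
contact_force: [0.2, -0.2, 0.6]
width: 0.0306
gripper_force: 19.6
```

```bash
python3 -m inch '[{"claw":-0.5,"travel":[-0.05,-0.25,0],"turn":0},{"claw":-0.5,"travel":[-0.1,-0.5,0],"turn":0},{"claw":-0.5,"travel":[-0.15,-0.75,0],"turn":0},{"claw":-0.5,"travel":[-0.2,-0.95,0],"turn":0},{"claw":-0.5,"travel":[-0.23,-1.0,0],"turn":0}]' 20
python3 -m inch '[{"claw":-0.5,"travel":[0,-0.25,0],"turn":0},{"claw":-0.5,"travel":[0,-0.5,0],"turn":0},{"claw":-0.5,"travel":[0,-0.75,0],"turn":0},{"claw":-0.5,"travel":[0,-0.89,0],"turn":0},{"claw":-0.5,"travel":[0,-0.89,0],"turn":0}]' 20
python3 -m inch '[{"claw":-0.5,"travel":[0,0,-0.2],"turn":0},{"claw":-0.5,"travel":[0,0,-0.27],"turn":0},{"claw":0,"travel":[0,0,-0.27],"turn":0},{"claw":0,"travel":[0,0,-0.27],"turn":0},{"claw":0,"travel":[0,0,-0.27],"turn":0}]' 20
python3 -m inch '[{"claw":0,"travel":[0,0,0.15],"turn":0},{"claw":0,"travel":[0,0,0.4],"turn":0},{"claw":0.3,"travel":[0,0.2,0.5],"turn":0},{"claw":0.5,"travel":[0,0.45,0.7],"turn":0},{"claw":0.5,"travel":[0,0.45,0.7],"turn":0}]' 20
python3 - <<'E'
from h import *
print(get_state()["position"])
W,im=shot("wrist","w5")
A,a=shot("scene","s5"); B,b=shot("side","d5")
H,S,V=cv2.split(cv2.cvtColor(im,cv2.COLOR_BGR2HSV))
print("bin px",[proj(W,p).astype(int) for p in ([.44,-.312,.06],[.59,-.442,.06])])
for n,KT,i in (("scene",A,a),("side",B,b)):
    H,S,V=cv2.split(cv2.cvtColor(i,cv2.COLOR_BGR2HSV)); m=((H>4)&(H<15)&(S>170)&(V>120)).astype(np.uint8)
    u=proj(KT,[.52,.36,.12]).astype(int); z=np.zeros_like(m); z[u[1]-60:u[1]+40,u[0]-30:u[0]+30]=m[u[1]-60:u[1]+40,u[0]-30:u[0]+30]
    c=max(cv2.findContours(z,0,1)[0],key=cv2.contourArea); r=cv2.minAreaRect(c); print(n,r,cv2.boxPoints(r).tolist())
E
```

```text
clock: 8.55
position: [0.5126, -0.2301, 0.1021]
ee_rot: [0.0, 0.708, 0.706, -0.001]
contact_force: [-0.9, 0.3, -0.3]
width: 0.0309
gripper_force: 19.6
clock: 9.05
position: [0.5134, -0.4076, 0.1017]
ee_rot: [0.0, 0.708, 0.706, -0.0]
contact_force: [-1.1, 0.5, -0.8]
width: 0.0304
gripper_force: 19.6
clock: 9.55
position: [0.5148, -0.4041, 0.0509]
ee_rot: [0.001, 0.707, 0.707, 0.0]
contact_force: [0.9, 0.1, -0.5]
width: 0.0425
gripper_force: 0.0
clock: 10.05
position: [0.5155, -0.3116, 0.1951]
ee_rot: [0.004, 0.706, 0.708, 0.001]
contact_force: [0.1, -0.2, 0.3]
width: 0.064
gripper_force: 0.0
[ 0.5155 -0.3116  0.1951]
bin px [array([188, 191]), array([352, 322])]
scene ((346.2696533203125, 128.1685333251953), (27.13304901123047, 5.846347332000732), 77.00537872314453) [[340.3707580566406, 115.60673522949219], [346.0674133300781, 114.29212951660156], [352.1685485839844, 140.73033142089844], [346.4718933105469, 142.04493713378906]]
side ((189.5, 126.0), (4.0, 3.0), 90.0) [[188.0, 124.0], [191.0, 124.0], [191.0, 128.0], [188.0, 128.0]]
```

```bash
python3 -m inch '[{"claw":0.5,"travel":[0,0.2,0.12],"turn":0},{"claw":0.5,"travel":[0,0.4,0.22],"turn":0},{"claw":0.5,"travel":[0,0.6,0.27],"turn":0},{"claw":0.5,"travel":[0,0.8,0.27],"turn":0},{"claw":0.5,"travel":[0,1,0.27],"turn":0}]' 20
python3 -m inch '[{"claw":0.5,"travel":[0,0.2,0],"turn":0},{"claw":0.5,"travel":[0,0.4,0],"turn":0},{"claw":0.5,"travel":[0,0.6,0],"turn":0},{"claw":0.5,"travel":[0,0.8,0],"turn":0},{"claw":0.5,"travel":[0,1,0],"turn":0}]' 20 | grep pos
python3 -m inch '[{"claw":0.5,"travel":[0,0.2,0],"turn":0},{"claw":0.5,"travel":[0,0.4,0],"turn":0},{"claw":0.5,"travel":[0,0.6,0],"turn":0},{"claw":0.5,"travel":[0,0.8,0],"turn":0},{"claw":0.5,"travel":[0,1,0],"turn":0}]' 20 | grep pos
python3 -m inch '[{"claw":0.5,"travel":[0,0.1,0],"turn":0},{"claw":0.5,"travel":[0,0.1,0],"turn":0},{"claw":0.5,"travel":[0,0.1,0],"turn":0}]' 20 | grep pos
python3 - <<'E'
from h import *
s=get_state();print(s["position"],s["ee_rot"])
W,im=shot("wrist","w6"); o=cv2.imread("pics/w5.png")
H,S,V=cv2.split(cv2.cvtColor(im,cv2.COLOR_BGR2HSV)); m=((H>4)&(H<18)&(S>150)&(V>80)).astype(np.uint8)
for c in sorted(cv2.findContours(m,0,1)[0],key=cv2.contourArea)[::-1][:2]:
    r=cv2.minAreaRect(c); print(r,cv2.boxPoints(r).tolist())
print("pred butt",proj(W,[.51,.364,.164]),"mouth",proj(W,[.545,.36,.078]))
u=proj(W,[.52,.36,.1]).astype(int); x0=max(u[0]-100,0); y0=max(u[1]-90,0); print(x0,y0)
c1=cv2.resize(im[y0:y0+180,x0:x0+200],(500,450),interpolation=2); c2=cv2.resize(o[160:340,170:270+100],(300,270))
c2=np.vstack([c2,np.zeros((180,300,3),np.uint8)]); cv2.imwrite("pics/m6.png",np.hstack([c1,c2]))
E
```

```text
clock: 10.7
position: [0.514, -0.1142, 0.2424]
ee_rot: [-0.0, 0.708, 0.706, -0.0]
contact_force: [0.9, 0.7, 0.1]
width: 0.064
gripper_force: 0.0
position: [0.5143, 0.0861, 0.2419]
position: [0.5147, 0.2864, 0.2416]
position: [0.5144, 0.3049, 0.2418]
[0.5144 0.3049 0.2418] [ 0.0002  0.7072  0.707  -0.0015]
((282.8231201171875, 131.5846405029297), (27.90781593322754, 59.040531158447266), 82.87498474121094) [[251.80003356933594, 121.40003204345703], [310.3846435546875, 114.07695007324219], [313.84619140625, 141.76925659179688], [255.2615966796875, 149.0923309326172]]
((356.6065979003906, 356.5075988769531), (7.979669570922852, 29.56752586364746), 4.085616588592529) [[351.5735778808594, 370.9695129394531], [353.6802062988281, 341.4771423339844], [361.6396179199219, 342.0456848144531], [359.5329895019531, 371.5380554199219]]
pred butt [269.9297 123.2031] mouth [310.5444 125.0648]
183 35
```

View pics/m6.png

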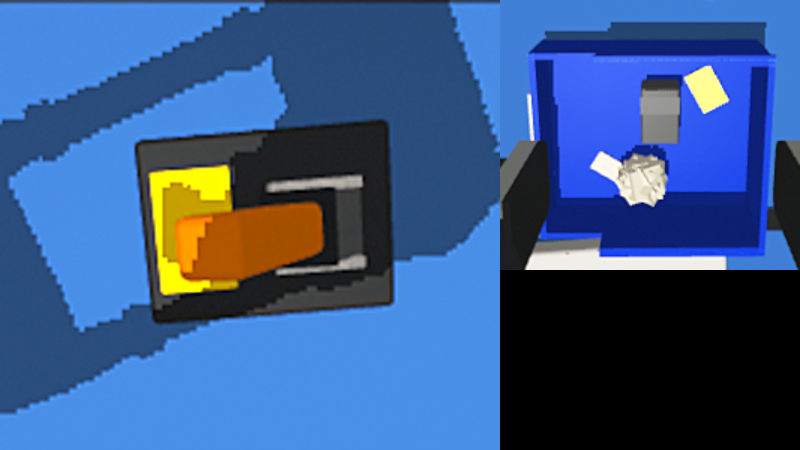

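The left crop shows the stand base corners at crop pixels (135,143), (387,121), (393,303) and (152,322), so its yaw is about +5°. The pen leans to -x, with its butt at about (205,245). The right crop shows both scraps in the bin.

```bash
python3 - <<'E'
from h import *
W=pose("wrist"); f=lambda p:(183+p[0]/2.5,35+p[1]/2.5)
C=[plane(W,f(p),.012) for p in [(135,143),(387,121),(393,303),(152,322)]]; C=np.array(C); o=C.mean(0)
print("sizes",np.linalg.norm(C[0]-C[1]),np.linalg.norm(C[1]-C[2]),"yaw",np.degrees(np.arctan2(*(C[1]-C[0]+C[2]-C[3])[1::-1])),o)
print("mouth sides",plane(W,f((365,183)),.078),plane(W,f((365,262)),.078))
y=np.radians(5);e=np.array([np.cos(y),np.sin(y)])
for n,x in (("mouth",.010),("grip",-.0085),("butt",-.0215)): print(n,o[:2]+x*e)
print("butt seen",plane(W,f((207,247)),.164)," butt pred px",proj(W,[*(o[:2]-.0215*e),.164]))
E
```

```text
sizes 0.10770795352090679 0.07725875973224289 yaw 4.577791392836544 [0.5281 0.3577 0.012 ]
mouth sides [0.5613 0.3743 0.078 ] [0.5623 0.3463 0.078 ]
mouth [0.5381 0.3585]
grip [0.5197 0.3569]
butt [0.5067 0.3558]
butt seen [0.5071 0.3566 0.164 ]  butt pred px [265.1788 135.0558]
```

```bash
python3 -m inch '[{"claw":1,"travel":[0.026,0.24,0],"turn":0.026},{"claw":1,"travel":[0.026,0.26,-0.15],"turn":0.026},{"claw":1,"travel":[0.026,0.26,-0.3],"turn":0.026},{"claw":1,"travel":[0.026,0.26,-0.45],"turn":0.026},{"claw":1,"travel":[0.026,0.26,-0.45],"turn":0.026}]' 20
python3 -m inch '[{"claw":1,"travel":[0,0,-0.12],"turn":0},{"claw":1,"travel":[0,0,-0.24],"turn":0},{"claw":1,"travel":[0,0,-0.295],"turn":0},{"claw":1,"travel":[0,0,-0.295],"turn":0},{"claw":1,"travel":[0,0,-0.295],"turn":0}]' 20
python3 - <<'E'
from h import *
shot("scene","a7");shot("side","b7")
E
python3 -m inch '[{"claw":-0.1,"travel":[0,0,0],"turn":0},{"claw":-0.1,"travel":[0,0,0],"turn":0},{"claw":-0.1,"travel":[0,0,0],"turn":0},{"claw":-0.3,"travel":[0,0,0],"turn":0},{"claw":-0.5,"travel":[0,0,0],"turn":0}]' 20
python3 -m inch '[{"claw":-0.6,"travel":[0,0,0],"turn":0},{"claw":-0.6,"travel":[0,0,0],"turn":0},{"claw":-0.6,"travel":[0,0,0],"turn":0}]' 20
```

```text
clock: 12.55
position: [0.5167, 0.3546, 0.1488]
ee_rot: [-0.001, 0.678, 0.735, -0.005]
contact_force: [-0.2, -0.1, -0.3]
width: 0.0855
gripper_force: 0.0
clock: 13.05
position: [0.5201, 0.3579, 0.0958]
ee_rot: [0.0, 0.678, 0.735, 0.001]
contact_force: [-0.2, 0.5, 0.9]
width: 0.0854
gripper_force: 0.0
clock: 13.65
position: [0.5222, 0.3585, 0.0957]
ee_rot: [0.002, 0.677, 0.736, 0.003]
contact_force: [3.4, -0.8, 1.5]
width: 0.0309
gripper_force: 11.6
clock: 13.95
position: [0.5221, 0.3585, 0.0956]
ee_rot: [0.002, 0.678, 0.735, 0.003]
contact_force: [5.5, 0.3, 2.0]
width: 0.0306
gripper_force: 12.6
```

```bash
python3 -m inch '[{"claw":-0.6,"travel":[-0.017,-0.0015,0.047],"turn":0},{"claw":-0.6,"travel":[-0.034,-0.003,0.094],"turn":0},{"claw":-0.6,"travel":[-0.051,-0.0045,0.141],"turn":0},{"claw":-0.6,"travel":[-0.068,-0.006,0.188],"turn":0},{"claw":-0.6,"travel":[-0.068,-0.006,0.188],"turn":0}]' 20
python3 -m inch '[{"claw":-0.6,"travel":[-0.017,-0.0015,0.047],"turn":0},{"claw":-0.6,"travel":[-0.034,-0.003,0.094],"turn":0},{"claw":-0.6,"travel":[-0.051,-0.0045,0.141],"turn":0},{"claw":-0.6,"travel":[-0.051,-0.0045,0.22],"turn":0},{"claw":-0.6,"travel":[-0.051,-0.0045,0.3],"turn":0}]' 20
python3 -m inch '[{"claw":-0.6,"travel":[0,0,0.2],"turn":0},{"claw":-0.6,"travel":[0,0,0.3],"turn":0},{"claw":-0.6,"travel":[0,0,0.3],"turn":0}]' 20
python3 - <<'E'
from h import *
s=get_state(); p=s["position"]; print(p)
a=shot("scene","a8");b=shot("side","b8")
for n,(KT,i) in (("scene",a),("side",b)):
    H,S,V=cv2.split(cv2.cvtColor(i,cv2.COLOR_BGR2HSV)); m=((H>2)&(H<16)&(S>150)&(V>70)).astype(np.uint8)
    u=proj(KT,p+[0,0,.03]).astype(int); z=np.zeros_like(m); z[max(u[1]-50,0):u[1]+60,u[0]-40:u[0]+40]=1; z*=m
    ys,xs=np.nonzero(z); print(n,[(int(y),int(xs[ys==y].min()),int(xs[ys==y].max())) for y in sorted(set(ys))][::4])
    for k in (-.08,-.04,0,.04,.08): print(k,proj(KT,p+[0,0,k]))
E
```

```text
clock: 14.45
position: [0.5104, 0.3582, 0.1353]
ee_rot: [0.003, 0.678, 0.735, 0.006]
contact_force: [8.5, -0.3, 9.1]
width: 0.0281
gripper_force: 12.6
clock: 14.95
position: [0.4924, 0.3552, 0.1913]
ee_rot: [-0.002, 0.678, 0.735, -0.003]
contact_force: [0.4, -1.6, 0.5]
width: 0.0197
gripper_force: 29.0
clock: 15.25
position: [0.4949, 0.3565, 0.2548]
ee_rot: [-0.0, 0.678, 0.736, 0.002]
contact_force: [0.3, 0.9, -1.7]
width: 0.0195
gripper_force: 29.1
[0.4949 0.3565 0.2548]
scene [(62, 342, 346), (66, 341, 347), (70, 341, 345), (74, 341, 345), (78, 341, 344), (82, 341, 346), (86, 341, 346), (90, 340, 345)]
-0.08 [340.4657 109.2246]
-0.04 [341.8269  96.9617]
0 [343.2443  84.1925]
0.04 [344.7215  70.8846]
0.08 [346.2623  57.0035]
side [(65, 173, 175), (69, 170, 176), (73, 172, 177), (77, 173, 178), (81, 173, 178), (85, 174, 178), (89, 172, 178), (93, 173, 179), (97, 174, 180)]
-0.08 [180.602  116.3362]
-0.04 [178.1517 103.0254]
0 [175.5756  89.031 ]
0.04 [172.8637  74.299 ]
0.08 [170.005   58.7694]
```

The pen is out and upright: width 19.5 mm means the handle faces are flat on the pads. From the handle ends in both views, the tip is about 86 mm below the TCP. I'll move beside the marked pad and measure the tip with the wrist camera.

```bash
python3 -m inch '[{"claw":-0.6,"travel":[0.05,-0.2,0],"turn":0},{"claw":-0.6,"travel":[0.1,-0.4,0],"turn":0},{"claw":-0.6,"travel":[0.15,-0.6,0],"turn":0},{"claw":-0.6,"travel":[0.2,-0.8,0],"turn":0},{"claw":-0.6,"travel":[0.25,-1,0],"turn":0}]' 40
python3 -m inch '[{"claw":-0.6,"travel":[0.06,-0.2,-0.1],"turn":0},{"claw":-0.6,"travel":[0.13,-0.4,-0.25],"turn":0},{"claw":-0.6,"travel":[0.133,-0.447,-0.4],"turn":0},{"claw":-0.6,"travel":[0.133,-0.447,-0.5],"turn":0},{"claw":-0.6,"travel":[0.133,-0.447,-0.5],"turn":0}]' 40
cat > tip.py <<'E'
from h import *
ps=[];KT=None
s=get_state(); W,im=shot("wrist","w9"); p=s["position"]; print(p,s["width"])
H,S,V=cv2.split(cv2.cvtColor(im,cv2.COLOR_BGR2HSV)); Hi=H.astype(int)
m=((abs(Hi-25)<10)&(S>60)&(V>60)).astype(np.uint8); z=np.zeros_like(m); z[120:300,180:380]=1
for c in sorted(cv2.findContours(m*z,0,1)[0],key=cv2.contourArea)[::-1][:6]:
    r=cv2.minAreaRect(c); print("gold",np.round(r[0],1),np.round(r[1],1),cv2.boundingRect(c),plane(W,r[0],.009)[:2])
print("tip pred",proj(W,p-[0,0,.086]),"pin top",proj(W,p-[0,0,.074]),"pad pred",proj(W,[.5515,.067,.009]))
u=proj(W,p-[0,0,.08]).astype(int)
# non-green profile around tip
g=~((Hi>35)&(Hi<90)&(S>90))
for y in range(u[1]-16,u[1]+30,3): print(y,"".join(".#"[int(v)] for v in g[y,u[0]-45:u[0]+30]), im[y,u[0]])
print("col0",u[0]-45)
E
python3 tip.py
```

```text
clock: 15.85
position: [0.5433, 0.1543, 0.2494]
ee_rot: [-0.002, 0.677, 0.736, -0.002]
contact_force: [0.8, -0.4, -0.6]
width: 0.0196
gripper_force: 41.7
clock: 16.35
position: [0.567, 0.0659, 0.1465]
ee_rot: [-0.005, 0.678, 0.735, -0.004]
contact_force: [-0.6, 0.3, -0.8]
width: 0.0198
gripper_force: 41.6
[0.567  0.0659 0.1465] 0.01981840267517523
gold [261. 188.] [12. 12.] (255, 182, 13, 13) [0.5514 0.0673]
gold [232.4 132.2] [0.6 3.2] (231, 132, 4, 2) [0.5241 0.1131]
gold [235. 181.] [2. 0.] (235, 180, 1, 3) [0.5283 0.0716]
gold [336.  181.5] [1. 0.] (336, 181, 1, 2) [0.6161 0.0785]
gold [346.  181.5] [1. 0.] (346, 181, 1, 2) [0.6248 0.0792]
gold [242. 182.] [0. 0.] (242, 182, 1, 1) [0.5345 0.0713]
tip pred [277.9647 205.8226] pin top [277.774  210.1377] pad pred [261.0874 188.3511]
191 ###################.##################..................................... [ 86 148  50]
194 ###############.......###############...................................... [ 86 148  50]
197 .....######.................####........................................... [ 84 147  49]
200 ......###.........
[... 490 characters left out ...]
########################.... [23 22 20]
218 .....................###################################################### [25 23 22]
221 .....................###################################################### [19 38 72]
224 .....................###################################################### [  0  64 135]
227 ......................##################################################### [  1  66 134]
230 .....####............###################################################### [  0  65 136]
233 .....................#################################################..... [  0  65 135]
236 .....................#################################################..... [  0  63 134]
col0 232
```

```bash
cat > bar.py <<'E'
from h import *
p=get_state()["position"]; print(p)
for n in("scene","side"):
    KT,i=shot(n,"z_"+n); i=cv2.cvtColor(i,cv2.COLOR_BGR2HSV)
    R=KT[1][:3,0]
    for k in np.arange(-.012,-.096,-.004):
        u=proj(KT,p+[0,0,k]); y=int(round(u[1])); x=int(round(u[0]))
        print(n,round(k,3),np.round(u,1)," ".join(f"{h//10:x}{v//10:02d}" for h,s,v in i[y,x-9:x+10]))
    print(x, "right axis",R)
E
python3 bar.py
```

```text
[0.5689 0.0664 0.1489]
scene -0.012 [303.9 180.1] a09 a09 a10 b09 f08 013 114 114 113 113 113 112 112 011 d08 b10 a11 a14 a17
scene -0.016 [303.8 181.4] a09 a10 a09 b09 1009 013 114 114 113 113 113 112 112 011 e08 b09 a09 a11 a14
scene -0.02 [303.8 182.6] a10 a09 a09 c07 008 112 114 114 114 113 113 112 111 108 005 b05 b08 a09 a10
scene -0.024 [303.7 183.8] a09 a09 b07 b05 006 109 111 113 113 114 113 111 109 006 b06 a09 a09 a10 a10
scene -0.028 [303.6 185. ] a09 a08 b06 b05 c04 005 007 109 111 112 112 109 006 b06 a11 a14 a13 a12 a10
scene -0.032 [303.6 186.1] a10 a10 a10 a10 b10 b08 c05 005 007 108 107 006 c05 a10 a16 a18 a18 a16 a14
scene -0.036 [303.5 187.3] b12 b11 a13 a16 a17 a16 a14 b08 c04 004 004 004 b04 b09 a14 a18 a19 a19 a19
scene -0.04 [303.4 188.5] a15 b16 b18 b19 b19 a19 a17 a11 b04 b02 b03 a06 a12 a17 a19 a19 a19 a19 a19
scene -0.044 [303.4 189.7] a12 a14 b16 b17 b19 b19 b18 b11 b05 b02 a03 a07 a14 a18 a19 a19 a19 a19 a19
scene -0.048 [303.3 190.8] a09 a11 a13 a14 b16 b17 b17 b11 b04 a02 b03 b08 a14 a18 a19 a19 a19 a19 a19
scene -0.052 [303.2 192. ] c06 a07 c09 912 a13 a
[... 2621 characters left out ...]
d04 d05 c05 d05 c05 1006 c06 d06 a06 d06
side -0.072 [265.4 194.1] 009 009 1109 008 007 006 a05 b04 c04 1005 107 007 1106 f06 e06 c06 e05 c05 c06
side -0.076 [265.5 195.3] 109 309 308 607 606 a04 b04 b03 c04 106 108 108 107 306 b05 905 b05 b05 b05
side -0.08 [265.5 196.4] 508 707 707 706 705 904 902 a02 d03 106 108 108 007 e05 a05 a05 b05 a05 b05
side -0.084 [265.5 197.6] 705 704 704 704 704 804 803 903 1004 106 006 006 f06 d05 b06 a05 c06 e06 1006
side -0.088 [265.6 198.7] 704 704 705 704 705 704 704 803 904 b05 1005 1006 f06 c06 1006 f06 f06 606 d06
side -0.092 [265.6 199.9] 705 704 704 705 704 705 704 804 803 a04 e04 d05 a05 d05 005 f06 c06 d06 d05
266 right axis [ 0.8232 -0.5677 -0.003 ]
```

The barrel and pin line up with the TCP in both views, with a residual of about 1 mm. The pin end is about 87 mm below the TCP. I'll move over the pad and come down to just above it.

```bash
python3 -m inch '[{"claw":-0.6,"travel":[-0.09,0.008,0],"turn":0},{"claw":-0.6,"travel":[-0.09,0.008,-0.1],"turn":0},{"claw":-0.6,"travel":[-0.09,0.008,-0.18],"turn":0},{"claw":-0.6,"travel":[-0.09,0.008,-0.22],"turn":0},{"claw":-0.6,"travel":[-0.09,0.008,-0.22],"turn":0}]' 40
python3 bar.py | grep -E "^\[|0\.0(76|8|84|88|92)" ; python3 - <<'E'
from h import *
print(get_state()["position"],get_state()["contact_force"])
for n in("scene","side"):
    KT=pose(n); print(n,"pad px",proj(KT,[.5515,.067,.009])); i=cv2.cvtColor(cv2.imread(f"pics/z_{n}.png"),cv2.COLOR_BGR2HSV)
    u=proj(KT,[.5515,.067,.009]).astype(int)
    for y in range(u[1]-7,u[1]+6): print(y," ".join(f"{h//10:2d}/{s//10:02d}/{v//10:02d}" for h,s,v in i[y,u[0]-7:u[0]+8]))
    print("col0",u[0]-7)
E
```

```text
clock: 17.0
position: [0.5535, 0.0685, 0.1079]
ee_rot: [-0.0, 0.677, 0.736, -0.0]
contact_force: [-0.9, 0.4, -1.1]
width: 0.0196
gripper_force: 41.8
[0.5535 0.0685 0.1079]
scene -0.076 [298.  207.4] 713 711 709 707 706 706 705 706 607 407 607 706 705 705 705 705 704 704 703
scene -0.08 [297.9 208.4] 714 611 610 609 708 707 706 706 407 308 407 706 705 705 705 705 705 705 704
scene -0.084 [297.9 209.5] 015 016 018 015 209 609 709 709 609 508 506 705 705 705 705 705 705 705 705
scene -0.088 [297.8 210.6] 021 021 022 020 113 510 611 610 610 608 607 705 705 705 705 705 705 705 705
scene -0.092 [297.7 211.7] 020 022 022 020 015 311 414 312 310 408 607 706 705 705 705 705 705 705 705
side -0.076 [260.3 208.9] 704 704 704 704 704 704 704 705 605 306 207 206 605 704 704 704 704 704 705
side -0.08 [260.3 210. ] 704 805 704 704 705 704 705 704 705 306 207 306 605 705 705 705 705 705 706
side -0.084 [260.4 211.1] 705 704 704 705 704 705 705 704 705 405 306 405 605 704 705 705 705 706 707
side -0.088 [260.4 212.2] 705 704 704 704 704 704 705 704 704 605 505 605 704 705 705 705 705 707 708
side -0
[... 3140 characters left out ...]
  7/15/07  7/14/08  7/14/08  6/10/09  3/07/10  2/10/14  1/11/16  1/13/15  1/12/16  2/10/15  2/06/12  5/07/10  6/13/08  7/14/08  7/14/08
217  5/08/08  5/09/08  5/08/08  4/07/09  2/06/12  2/08/16  1/10/17  1/11/17  1/11/17  2/09/16  2/06/13  5/07/10  7/12/09  7/15/08  7/14/08
218  1/13/10  1/14/11  0/14/12  0/13/12  1/09/13  1/07/15  2/07/16  1/09/17  2/09/16  2/07/14  3/06/11  6/08/09  7/14/08  7/15/08  7/15/08
219  0/16/14  0/17/16  0/17/16  0/17/16  0/14/15  1/09/13  2/06/13  2/07/13  2/07/12  3/06/11  5/07/09  7/12/09  7/14/08  7/15/08  6/14/09
220  0/17/16  0/18/18  0/18/18  0/18/18  0/17/16  1/12/12  4/07/09  5/07/09  5/08/09  6/09/09  6/12/08  7/14/08  7/14/08  7/15/08  7/14/08
col0 253
```

```bash
python3 -m inch '[{"claw":-0.6,"travel":[-0.015,-0.004,0],"turn":0},{"claw":-0.6,"travel":[-0.015,-0.004,-0.015],"turn":0},{"claw":-0.6,"travel":[-0.015,-0.004,-0.03],"turn":0},{"claw":-0.6,"travel":[-0.015,-0.004,-0.04],"turn":0},{"claw":-0.6,"travel":[-0.015,-0.004,-0.04],"turn":0}]' 40
python3 -m inch '[{"claw":-0.6,"travel":[0,0,0],"turn":0},{"claw":-0.6,"travel":[0,0,0],"turn":0}]' 40
cat > rel.py <<'E'
from h import *
f=[];P=[]
for j in range(6):
    s=get_state(); f.append(s["contact_force"]);P.append(s["position"]); imaging.get_image("side")
print("F",np.mean(f,0),np.std(f,0),"P",np.mean(P,0))
for n in("scene","side"):
    KT,i=shot(n,"y_"+n); u=proj(KT,[.5515,.067,.009]).astype(int); i=cv2.cvtColor(i,cv2.COLOR_BGR2HSV)
    print(n,"col0",u[0]-6)
    for y in range(u[1]-9,u[1]+6): print(y," ".join(f"{h//10:2d}/{s//10:02d}/{v//10:02d}" for h,s,v in i[y,u[0]-6:u[0]+8]))
E
python3 rel.py
```

```text
clock: 17.6
position: [0.5505, 0.0672, 0.0996]
ee_rot: [-0.0, 0.678, 0.735, -0.0]
contact_force: [-0.2, -0.9, -0.4]
width: 0.0195
gripper_force: 41.8
clock: 17.8
position: [0.5509, 0.0672, 0.1]
ee_rot: [0.0, 0.678, 0.735, 0.0]
contact_force: [1.1, 0.2, 0.3]
width: 0.0193
gripper_force: 41.8
F [ 0.0577  0.3092 -0.467 ] [0.5266 0.2634 0.4132] P [0.5509 0.0672 0.1001]
scene col0 290
204  7/01/11  7/04/07  7/11/06  7/14/05  7/13/05  7/07/03  9/01/02 10/03/02 11/02/02  7/07/03  7/13/05  7/14/06  7/15/06  7/15/06
205  6/03/09  7/09/06  7/14/05  7/14/05  7/12/05  7/08/03 10/02/02 10/02/02  9/01/02  7/07/03  7/13/05  7/13/05  7/13/05  7/13/05
206  7/09/08  7/13/06  7/15/05  7/14/05  7/12/04  7/06/03  9/02/02 10/01/02 10/02/02  7/08/03  7/13/05  7/14/05  7/14/05  7/13/05
207  7/09/10  7/14/07  7/15/06  7/14/05  7/13/05  7/08/03  9/03/03 12/01/02 10/02/03  7/08/03  7/13/05  7/14/05  7/14/05  7/14/05
208  6/06/11  6/10/09  6/12/07  7/14/06  7/14/05  7/08/04  9/01/04  9/00/04  7/02/04  7/08/04  7/13/05  7/14/05  7/14/05  7/14/05
209  3/05/10  1/11/10  2/10/08  5/09/07  7/14/06  7/09/07  6/02/07 
[... 2496 characters left out ...]
07/08  4/05/07  6/08/07  7/13/07  7/15/07  7/14/08
216  7/15/07  7/14/07  6/09/07  4/05/09  2/07/11  1/10/11  1/11/11  1/11/11  2/08/11  3/05/10  6/06/09  7/12/08  7/14/08  7/14/08
217  5/09/08  5/08/08  4/07/08  2/05/10  2/07/13  1/08/14  1/09/13  1/09/13  2/07/13  3/05/11  5/07/10  6/13/08  7/14/08  7/15/08
218  1/13/11  0/14/12  0/12/12  1/09/13  1/06/14  2/06/14  2/07/14  2/07/14  2/06/13  4/06/11  6/09/09  7/14/08  7/15/08  7/15/08
219  0/17/16  0/18/16  0/17/16  0/14/15  1/09/13  2/05/12  3/06/12  3/06/11  4/06/11  5/07/09  6/12/08  7/14/08  7/14/08  7/14/08
220  0/18/18  0/18/18  0/18/18  0/17/16  1/12/12  4/07/09  5/07/09  5/08/09  6/10/09  6/12/09  7/15/08  7/14/08  7/15/08  7/14/08
```

The pin is over the pad centre in both views, with about 4 mm to go. I'll come down in small steps while watching the force.

```bash
cat > f.py <<'E'
from h import *
f=[];P=[]
for j in range(6):
    s=get_state(); f.append(s["contact_force"]);P.append(s["position"]); imaging.get_image("side")
print("F",np.mean(f,0),"P",np.mean(P,0))
E
python3 -m inch '[{"claw":-0.6,"travel":[0,-0.003,-0.005],"turn":0},{"claw":-0.6,"travel":[0,-0.003,-0.01],"turn":0},{"claw":-0.6,"travel":[0,-0.003,-0.01],"turn":0}]' 40 >/dev/null; python3 f.py
python3 -m inch '[{"claw":-0.6,"travel":[0,0,-0.01],"turn":0},{"claw":-0.6,"travel":[0,0,-0.01],"turn":0},{"claw":-0.6,"travel":[0,0,-0.01],"turn":0}]' 40 >/dev/null; python3 f.py
python3 -m inch '[{"claw":-0.6,"travel":[0,0,-0.005],"turn":0},{"claw":-0.6,"travel":[0,0,-0.005],"turn":0},{"claw":-0.6,"travel":[0,0,-0.005],"turn":0}]' 40 >/dev/null; python3 f.py
```

```text
F [ 0.0146 -0.2831 -0.5344] P [0.5508 0.0666 0.098 ]
F [ 0.2134 -0.1439 -0.5757] P [0.5508 0.0666 0.096 ]
F [-0.2987  0.2293 -0.5936] P [0.5508 0.0666 0.095 ]
```

```bash
python3 -m inch '[{"claw":-0.6,"travel":[0,0,-0.005],"turn":0},{"claw":-0.6,"travel":[0,0,-0.005],"turn":0},{"claw":-0.6,"travel":[0,0,-0.005],"turn":0}]' 40 >/dev/null; python3 f.py
python3 -m inch '[{"claw":-0.6,"travel":[0,0,-0.005],"turn":0},{"claw":-0.6,"travel":[0,0,-0.005],"turn":0},{"claw":-0.6,"travel":[0,0,-0.005],"turn":0}]' 40 >/dev/null; python3 f.py
python3 -m inch '[{"claw":-0.6,"travel":[0,0,-0.005],"turn":0},{"claw":-0.6,"travel":[0,0,-0.005],"turn":0},{"claw":-0.6,"travel":[0,0,-0.005],"turn":0}]' 40 >/dev/null; python3 f.py
```

```text
F [-0.1281 -0.3463 -0.299 ] P [0.5508 0.0666 0.094 ]
F [-0.0851 -0.1137 -0.8153] P [0.5508 0.0666 0.093 ]
F [ 0.2993 -0.0438 -0.652 ] P [0.5508 0.0666 0.092 ]
```

```bash
python3 -m inch '[{"claw":-0.6,"travel":[0,0,-0.005],"turn":0},{"claw":-0.6,"travel":[0,0,-0.005],"turn":0},{"claw":-0.6,"travel":[0,0,-0.005],"turn":0}]' 40 >/dev/null; python3 f.py
python3 -m inch '[{"claw":-0.6,"travel":[0,0,-0.005],"turn":0},{"claw":-0.6,"travel":[0,0,-0.005],"turn":0},{"claw":-0.6,"travel":[0,0,-0.005],"turn":0}]' 40 >/dev/null; python3 f.py
python3 rel.py
```

```text
F [ 0.144   0.118  -0.2358] P [0.5508 0.0666 0.091 ]
F [-0.1441 -0.2385  0.5852] P [0.5509 0.0666 0.0901]
F [-0.4092  0.0192  0.6746] [0.8294 0.3794 0.5182] P [0.5509 0.0666 0.0901]
scene col0 290
204  7/01/09  7/05/07  7/11/06  7/13/05  7/13/04  7/07/03 10/01/02 10/01/02 10/01/02  7/07/03  7/14/05  7/15/06  7/15/06  7/15/06
205  7/05/07  7/11/06  7/14/05  7/14/05  7/13/04  7/07/03  9/02/02 10/02/02 10/02/02  7/08/03  7/14/05  7/14/05  7/13/05  7/13/05
206  7/09/06  7/14/05  7/15/05  7/15/05  7/12/04  7/08/03 10/02/02 12/01/02 10/04/02  7/08/03  7/14/05  7/14/05  7/14/05  7/13/05
207  7/07/08  7/13/06  7/14/05  7/14/05  7/12/04  7/07/03 10/04/02 10/02/02  9/03/02  7/09/03  7/13/05  7/15/05  7/15/05  7/14/05
208  6/04/10  6/08/07  6/10/06  7/13/05  7/11/04  7/06/03 10/02/02 10/03/02  9/02/02  7/09/03  7/13/05  7/14/05  7/15/05  7/15/05
209  3/05/10  1/12/10  1/12/08  4/08/06  6/11/05  7/07/03 10/02/02 10/02/02  9/02/02  7/10/03  7/14/05  7/15/05  7/14/05  7/15/05
210  0/16/16  0/18/18  0/17/15  2/11/09  6/09/07  7/08/05  7/03/03 10/01/03  7/03/03  7/10/04  7/14/05  7/15/05  7/15/05  7
[... 2310 characters left out ...]
07/07  5/05/06  6/09/06  7/13/06  7/15/07  7/14/07
216  7/14/06  7/13/06  6/10/07  4/06/08  2/07/09  1/10/10  1/11/10  1/11/10  2/09/09  4/05/08  6/09/08  7/14/07  7/14/08  7/15/08
217  5/08/07  5/08/07  4/06/08  3/04/09  2/05/10  2/09/10  1/11/11  1/09/11  2/07/10  4/05/09  6/10/09  7/13/08  7/14/08  7/14/08
218  1/14/11  0/14/12  0/13/12  1/10/12  1/06/11  2/06/10  2/08/11  2/07/12  3/05/11  5/06/10  6/12/08  7/13/08  7/15/08  7/14/08
219  0/17/16  0/17/16  0/17/16  0/14/15  1/10/12  3/06/09  4/07/09  3/06/10  4/06/10  6/08/09  7/14/08  7/15/08  7/15/08  7/15/08
220  0/18/18  0/18/18  0/18/18  0/17/16  1/13/12  4/09/08  6/10/09  6/09/09  6/10/09  6/12/08  7/14/08  7/14/08  7/14/08  7/15/08
```

Contact: the force is about 1.2 N above the free reading, so the tip is roughly 0.5 mm in. I'll press about 3.3 mm further and check the force again.

```bash
python3 -m inch '[{"claw":-0.6,"travel":[0,0,-0.005],"turn":0},{"claw":-0.6,"travel":[0,0,-0.01],"turn":0},{"claw":-0.6,"travel":[0,0,-0.01],"turn":0}]' 40 >/dev/null; python3 f.py; python3 f.py
python3 -m inch '[{"claw":-0.6,"travel":[0,0,-0.003],"turn":0},{"claw":-0.6,"travel":[0,0,-0.0065],"turn":0},{"claw":-0.6,"travel":[0,0,-0.0065],"turn":0}]' 40 ; python3 f.py; python3 f.py; python3 f.py; python3 f.py
```

```text
F [ 0.2193 -0.0179  1.5497] P [0.5509 0.0666 0.0881]
F [0.1749 0.0742 1.374 ] P [0.5509 0.0666 0.0881]
clock: 24.6
position: [0.5509, 0.0666, 0.0867]
ee_rot: [0.0, 0.678, 0.735, 0.0]
contact_force: [0.5, 0.4, 2.6]
width: 0.0193
gripper_force: 42.0
F [-0.0039  0.2935  2.1015] P [0.5509 0.0666 0.0867]
F [ 0.1596 -0.2559  2.0586] P [0.5509 0.0666 0.0867]
F [0.4577 0.0268 2.0552] P [0.5509 0.0666 0.0867]
F [-0.2807  0.0832  1.8391] P [0.5509 0.0666 0.0867]
```

The force is steady at about 2.6 N above the free reading, which is half-way in, and it isn't drifting. Handing in.

```bash
python3 -c "
from rig import ticket; print(ticket.sign_off())"
```

```text
the job is handed in; nothing more can be done
None
```

The foam and the paper ball are in the blue bin, and the pen tester is held upright on the marked gold pad at about 2.6 N (tip roughly half-way in); the job was handed in at about 26 s of the 67 s allowed, and its verdict wasn't shown.

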